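# Load a filter into an illuminator's carousel

## Robot

A 7-joint arm with a two-finger parallel gripper is mounted at the origin on the work surface. World frame = base frame: x ahead of the robot, y to its left, z up, the work surface at z = 0. Lengths are in m, angles in rad, forces in N, time in s.
With the tool pointing down it reaches from about 0.425 to 0.925 m from the base axis. Payload 6.8 kg.
Tool frame: the origin (TCP) lies midway between the tips of the shut fingers; the grasp point (between the pads) lies 19 mm behind it; z points along the fingers, y is the line along which they close (so a half turn about z gives the same grasp; the last joint's range is limited). The gripper opens to 85 mm and grips with 20 to 120 N. Pads are 22 mm wide; open, the fingers measure 114 mm over their backs; the gripper's body (76 mm by 85 mm) begins 54 mm behind the grasp point. The pads swing forward as they close: fully open they stand 13 mm farther back than shut.
Start: joints at [-0.108, 0.477, 0.022, 1.555, -0.011, 1.109, -0.083], TCP at [0.675, 0, 0.231] pointing down, gripper open.
Joint ranges: [-2.96, 2.96], [-0.34, 2.1], [-1.41, 1.46], [0.24, 2.44], [-1.37, 4.51], [0.17, 1.92], [-2.96, 2.96]. Speed limits (rad/s): [2.39, 2.39, 3.14, 3.14, 3.14, 3.14, 3.14].

## Interface

Orientations are given as a rotation vector (axis times angle).
In Python, from bench import r gives the robot as it stands. The module is installed in compiled form; this text tells all that it offers.
- The arm moves only by the tool apply_moves, never from a script. Its argument "rows" is a list of rows, each a list of 6 numbers: the shift along the tool's x, y, z scaled (see below), then the turn, a rotation vector about the tool's x, y, z scaled (see below). A call has 1 to 5 rows; each row is the pose to reach, as a shift and turn from the pose commanded when the call began, along the tool's axes at that moment; what a row does not reach only later rows make up. The controller multiplies each number of a shift by 0.25 m and each number of a turn by 90 degrees. A row lasts 1/8 s, in which the tool goes at most 62.5 mm and 10.7 degrees, less where a joint would pass 70% of its speed; a pose out of reach is approached as far as the arm can. A call with a number of a shift or a turn outside -1 to 1 is refused whole. A call with a gripper value outside its range is refused whole. "claw" is the opening, from 0 (shut) to 1 (fully open), set as the call begins (left out, the last holds). The fingers move at their own pace and stop on an object; "newtons" is the grip in N (left out, the last holds). Time passes only in rows, so rows that repeat a pose let the fingers close. It gives the time, the measured TCP pose, the force, the opening and the grip force at its end, in the units of the state.
- r.get_obs(): the state, without advancing time (a new reading comes with each control period).
- r.grab_frame(name): name is "scene" or "side" or "wrist"; returns a dict with "pixels" (384x512x3 uint8, red, green, blue), "intrinsics" (3x3 intrinsics, pixels), "dist" ([k1, k2, p1, p2, k3] as OpenCV has them; the pictures are not rectified), "eye" and "attitude" of the camera in the world. Camera axes: x right, y up, looking along -z (the intrinsics and any distortion apply to the point x, -y, -z); pixel columns grow to the right and rows downward; lengths in m; the calibration is good to about 2 mm. A picture is of the moment at which its call begins. There is no depth.
- r.hand_in(): hands the job in; it is judged then, once.
Trained networks look in a picture, given as the dict that the camera call returned (one of the last four; its "shot" number tells which), for a name from the list of things; names that differ only in an ending like _2 or _b are one class to them, and where a whole thing is asked for, a point or a joint stands for the part that bears it (a point fixed in the world has none). Each returns a list of dicts, best first, with "conf" (0 to 1); they miss things now and then, are a little off and sometimes report something else, mostly with a low value. They report only what shows in the picture. A call takes as long as a camera call.
- r.search_frame(picture, thing): "rect" ([left, top, width, height] in pixels, round what is visible of it).
- r.outline_of(picture, thing): "pixels" (384x512 bool, what is visible of it) and "rect" ([left, top, width, height] in pixels, round what is visible of it).
- r.landmark_of(picture, thing): "point" ([column, row] in pixels: a listed point, or the origin of a listed thing).
The state is a dict: "clock": time; "joints": joint angles; "qvel": joint speeds; "tau": joint torques, N m; "tcp_pos": TCP position; "orientation": TCP orientation; "contact_force": force on the tool from outside, world axes, zero at the start; "moment": the same for the moment, N m; "grip_width": finger opening in m; "gripper_force": force on a finger pad.
Only numpy, scipy, OpenCV 4.12 (cv2) and the standard library are available. Lean on these libraries where they do the work, as an engineer would, in place of code of your own. Each camera call takes 0.05 s, during which the arm holds its last target. There are 200 camera calls.

## Task

Load the blue filter into the illuminator's carousel. Press the carousel knob down until you feel it bottom, turn it the shorter way round until the empty socket stands in the loading bay, and let the knob spring fully back up so that it locks there; do not bear down hard on it or force it round against its index pin. Then lower the blue filter, without letting it fall, into that socket until it sits fully home, and leave it there, disturbing nothing else on the bench.

Things in the scene. Friction and masses are not known exactly. Their poses are not given: they have to be found in the camera images.
- knob_grip (a point): Where to grip the carousel's navy-blue bar knob: on its upright axis, 136 mm above the bench when up. The bar is 44 mm long (point x), 16 mm thick (y), its top 8 mm above and its underside 24 mm below this point; it is gripped across its 16 mm. The white line on top is at its -x end, which points to the empty socket. The dial below is 95 mm above the bench.
- knob: The same knob; origin on its axis, 136 mm below the grip point. A spring (4 to 8 N) pushes it up. Fully up it is locked by a notch. It is free to turn only when pressed until it bottoms on a firm seat (30 N per mm), 7 to 15 mm below fully up, a different depth each time. Let go within 3 degrees of one of the five places it snaps up and locks; let go between places it stays part-way down and still.
- deck: Fixed index pin and thrust seat inside the illuminator, unseen under the cover. Origin on the carousel's axis at bench height, -x towards the loading bay. The knob's load on it (bearing on the seat beyond the spring's force, or forced round against the pin while not pressed to the bottom) must stay under 15 N.
- carousel (a joint): Angle of the carousel and knob in rad, growing anticlockwise seen from above, between 1.0 and 5.3 at the start: locked at a place or left between two. At 0 or at 2 pi the empty socket stands in the loading bay; the way past pi is the longer one. Five places 72 degrees apart. A long turn may be made in several grasps.
- socket (a point): The carousel's empty round socket, 37 mm wide, 10 mm deep with a 2 mm chamfer: centre of its mouth, 60 mm above the bench, 78 mm from the knob's axis. It turns with the carousel; the other four sockets hold filters. A white dot on the dial round the knob marks its side.
- bay (a point): Middle of the loading bay at cover height (92 mm above the bench): a cut-out of the white illuminator's flat cover, 116 mm wide (y) and open to the front (-x), 78 mm from the knob's axis. Only here can a filter be put in. The fingers fit beside the filter along the point's y, opened to at most 70 mm. The illuminator's front wall below it is 46 mm high.
- blue_centre (a point): The filter to load: a black upright cylinder, 34 mm in diameter and 35 mm tall, blue glass on top and a blue band round it; its foot has a 2 mm chamfer. The point is its centre, half-way up; it stands on the bench. About 60 g. Fully home, its point is 67.5 mm above the bench and its top 85 mm.
- amber_centre (a point): Another loose filter of the same size with amber glass, standing on the bench: leave alone. Its centre.
- green_centre (a point): Another loose filter of the same size with green glass, standing on the bench: leave alone. Its centre.
- phone: A phone, 145 x 72 x 8 mm, lying on the bench: leave alone. Its origin is the centre of its underside.
- bottle: A green glass bottle, 60 mm wide and 160 mm tall: leave alone. Its origin is the centre of its underside.
- dish: An open glass dish, 90 mm wide and 18 mm tall: leave alone. Its origin is the centre of its underside.
- forceps0: Steel forceps, 145 mm long, on the dark wooden board: leave alone. Origin at mid-length.
- forceps1: A second pair of steel forceps, 145 mm long, on the dark wooden board: leave alone. Origin at mid-length.

How it is judged:
By the outcome, as a careful person would: the job done as asked, in the order asked, and still so for the second after the job is handed in, with the robot touching nothing.
It also fails if it takes over 67 s, if anything falls off the work surface, if the arm or the gripper's body presses on something with over 40 N, if the wrist force passes 120 N, or if a joint passes its speed limit or range.

## Working session

There is one attempt and no reset: what is moved stays moved. The work goes in short steps, Python scripts to look and compute and a tool call to move; the robot and the scene stay as the last step left them, time stands still between calls to the robot, and variables do not carry over. Pictures are saved under pics/ and viewed, at most 11 in all, crops included, and the job is handed in when it is done.

Besides the shell and the picture viewer there is one more tool, called after "Call:" by a JSON object that holds its "fn" and its "kwargs". apply_moves: Moves the arm, as the interface text tells. Its arguments: {"type":"object","properties":{"rows":{"type":"array","items":{"type":"array","items":{"type":"number"}}},"claw":{"type":"number"},"newtons":{"type":"number"}},"required":["rows"]}

```bash
mkdir -p pics
cat > h.py <<'E'
import numpy as np, cv2
from scipy.spatial.transform import Rotation as R
from bench import r
def att(f):
    a=np.array(f["attitude"],float)
    return R.from_rotvec(a).as_matrix() if a.shape==(3,) else a if a.shape==(3,3) else R.from_quat(a).as_matrix()
def ray(f,p):
    q=cv2.undistortPoints(np.array([[p]],float),np.array(f["intrinsics"]),np.array(f["dist"]))[0,0]
    return np.array(f["eye"]),att(f)@np.array([q[0],-q[1],-1.])
def onz(f,p,z):
    e,d=ray(f,p); return e+d*(z-e[2])/d[2]
def proj(f,P):
    c=att(f).T@(np.array(P)-np.array(f["eye"])); 
    return cv2.projectPoints(np.array([[c[0],-c[1],-c[2]]]),np.zeros(3),np.zeros(3),np.array(f["intrinsics"]),np.array(f["dist"]))[0][0,0]
def tri(rays):
    A=0;b=0
    for e,d in rays:
        d=d/np.linalg.norm(d);M=np.eye(3)-np.outer(d,d);A=A+M;b=b+M@e
    return np.linalg.solve(A,b)
def save(f,n,crop=None,s=1):
    im=f["pixels"][:,:,::-1]
    if crop: x,y,w,h=crop; im=im[y:y+h,x:x+w]
    cv2.imwrite("pics/"+n,cv2.resize(im,None,fx=s,fy=s,interpolation=cv2.INTER_CUBIC))
E
python3 - <<'E'
from h import *
np.set_printoptions(precision=4,suppress=True)
print(r.get_obs())
Z={"knob_grip":.136,"knob":0,"socket":.06,"bay":.092,"blue_centre":.0175,"amber_centre":.0175,"green_centre":.0175,"phone":0,"bottle":0,"dish":0,"deck":0}
ims=[]
for n in ("scene","side","wrist"):
    f=r.grab_frame(n); ims.append(f["pixels"]); print(n,f["eye"],f["attitude"],f["shot"])
    save(f,n+"0.png",None,1.5)
    for t,z in Z.items():
        l=r.landmark_of(f,t)
        for d in l[:2]:
            print(" ",t,round(d["conf"],2),np.array(d["point"]),onz(f,d["point"],z))
E
```

```text
{'clock': 0.0, 'joints': array([-0.1081,  0.4778,  0.0223,  1.5565, -0.0115,  1.1093, -0.0831]), 'qvel': array([-0.0008, -0.0013, -0.0005, -0.    , -0.0002,  0.0005, -0.0002]), 'tau': array([ -0.0005, -59.6444,   1.6077, -28.1195,   0.0124,   0.0094,
         0.    ]), 'tcp_pos': array([ 0.6744, -0.    ,  0.2303]), 'orientation': array([-2.2206, -2.2206,  0.0022]), 'contact_force': array([-0.3065, -0.9733,  0.1168]), 'moment': array([-0.0151, -0.0173,  0.0096]), 'gripper_force': 0.0, 'grip_width': 0.08528295478584412}
scene [1.2928 0.4434 1.1197] [0.4177 0.7051 2.0215] 1
  knob_grip 0.74 [301.4 209.3] [0.5923 0.1635 0.136 ]
  bay 0.7 [314.  196.9] [0.5031 0.1608 0.092 ]
  blue_centre 0.47 [189.6 137.4] [ 0.4368 -0.3357  0.0175]
  green_centre 0.65 [203.9 175. ] [ 0.5496 -0.1958  0.0175]
  phone 0.78 [387.5 222.4] [0.4035 0.368  0.    ]
  bottle 0.66 [317.1 202.9] [0.4484 0.1543 0.    ]
  dish 0.83 [151.2 170.3] [ 0.6109 -0.3632  0.    ]
side [ 0.1404 -0.5994  0.6334] [ 0.9535 -0.3093 -0.5194] 2
  knob_grip 0.78 [231.  175.3] [0.5752 0.1545 0.136 ]
  bay 0.76 [207.3 196.5] [0.5003 0.1541 0.092 ]
  blue_centre 0.85 [303.3 354.1] [ 0.4565 -0.3144  0.0175]
  green_centre 0.65 [303.3 296.6] [ 0.5454 -0.2079  0.0175]
  phone 0.8 [148.1 196. ] [0.4042 0.38   0.    ]
  bottle 0.85 [382.3 287.5] [ 0.7314 -0.2723  0.    ]
  dish 0.64 [377.6 340.4] [ 0.611  -0.3616  0.    ]
wrist [0.6765 0.0772 0.3733] [-0.3043 -0.0014 -0.0004] 3
  amber_centre 0.78 [110.7 289.4] [ 0.4585 -0.1816  0.0175]
  green_centre 0.79 [171.  305.9] [ 0.5452 -0.2098  0.0175]
  bottle 0.96 [301.9 326.4] [ 0.7458 -0.2635  0.    ]
```

View pics/scene0.png

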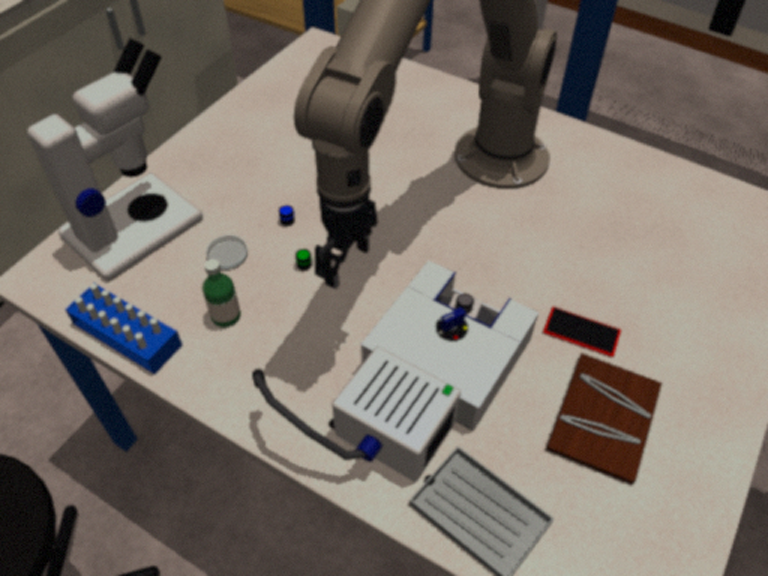

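View pics/side0.png

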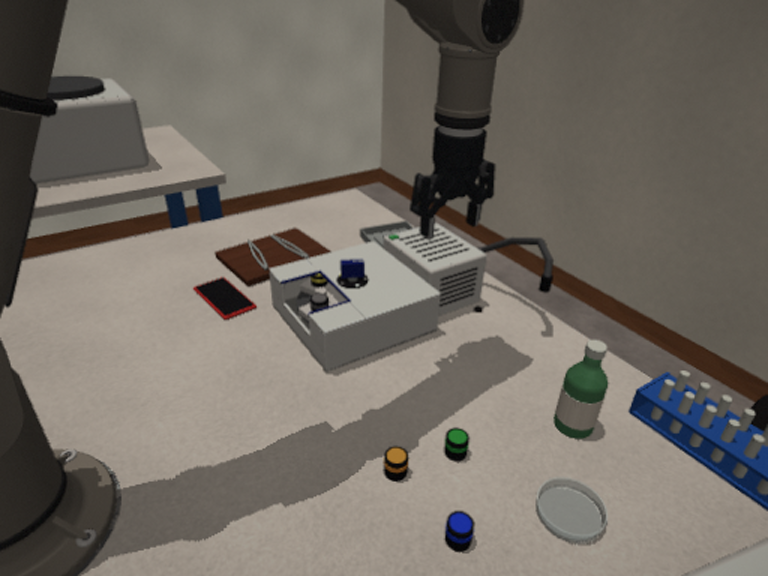

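The scene camera shows the illuminator with its knob near (455,318) px and the blue filter at (287,215). The side camera shows the knob at (350,270), the bay to its left, and blue at (460,530), clear of amber and green. The gripper goes over the knob for a wrist view.

Call:
{"fn": "apply_moves", "kwargs": {"rows": [[0.13, -0.1, -0.04, 0, 0, 0], [0.3, -0.22, -0.1, 0, 0, 0], [0.46, -0.35, -0.15, 0, 0, 0], [0.52, -0.4, -0.16, 0, 0, 0], [0.52, -0.4, -0.16, 0, 0, 0]]}}

```text
clock: 2.42
tcp_pos: [0.5747, 0.131, 0.2716]
orientation: [2.219, 2.224, 0.001]
contact_force: [-0.6, -1.0, 0.1]
grip_width: 0.0852
gripper_force: 0.0
```

Run:
```python
from h import *
np.set_printoptions(precision=4,suppress=True)
o=r.get_obs();print(o["clock"],o["tcp_pos"],o["orientation"],o["contact_force"])
Z={"knob_grip":.136,"knob":0,"socket":.06,"bay":.092,"deck":0,"blue_centre":.0175}
f=r.grab_frame("wrist"); print(f["eye"],f["attitude"],f["intrinsics"][0][0]); save(f,"w1.png",None,1.5)
for t,z in Z.items():
  for d in r.landmark_of(f,t)[:2]: print(" ",t,round(d["conf"],2),np.array(d["point"]),onz(f,d["point"],z))
for d in r.search_frame(f,"knob")[:2]: print(d)
f=r.grab_frame("side")
for t in ("knob_grip","bay","blue_centre"):
  for d in r.landmark_of(f,t)[:2]: print(" ",t,round(d["conf"],2),np.array(d["point"]),onz(f,d["point"],Z[t]))
f=r.grab_frame("scene")
for t in ("knob_grip","bay","blue_centre"):
  for d in r.landmark_of(f,t)[:2]: print(" ",t,round(d["conf"],2),np.array(d["point"]),onz(f,d["point"],Z[t]))
```

```text
2.425 [0.5747 0.131  0.2716] [2.2186 2.2239 0.001 ] [-0.6227 -1.0109  0.1078]
[0.5759 0.2081 0.4136] [-0.304  -0.0023  0.0019] 287.12914752590075
  knob_grip 0.91 [274.4 147.7] [0.5912 0.1678 0.136 ]
  knob 0.7 [269.7 135.5] [0.5918 0.1654 0.    ]
  bay 0.66 [203.5 143.6] [0.5146 0.1659 0.092 ]
{'rect': [253.5, 133.9, 40.6, 30.3], 'conf': 0.89}
  knob_grip 0.66 [232.4 173.6] [0.5833 0.1607 0.136 ]
  bay 0.88 [208.1 193.9] [0.5081 0.1646 0.092 ]
  blue_centre 0.75 [303.6 357.3] [ 0.4527 -0.3196  0.0175]
  knob_grip 0.59 [187.3 143.7] [ 0.5541 -0.2417  0.136 ]
  knob_grip 0.5 [300.8 211.7] [0.6002 0.1658 0.136 ]
  bay 0.98 [314.8 201.3] [0.5161 0.1699 0.092 ]
  blue_centre 0.56 [188.8 141.6] [ 0.4545 -0.3259  0.0175]
```

View pics/w1.png

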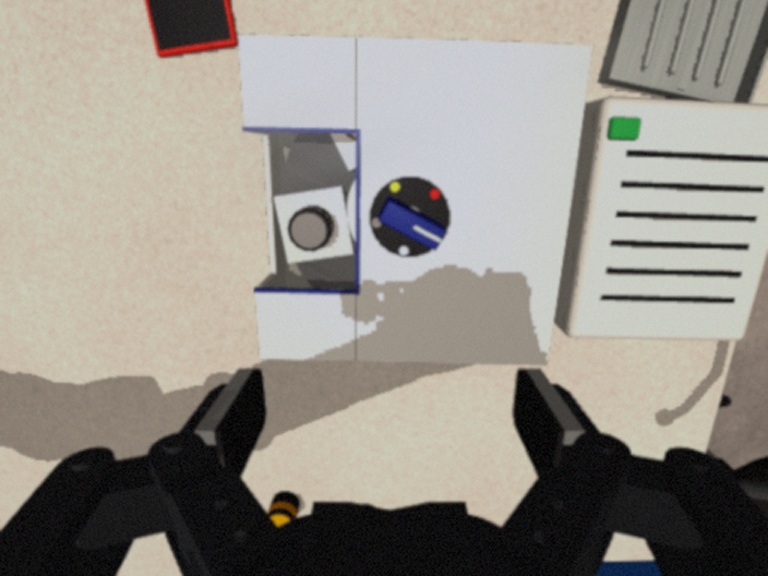

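The wrist view shows the bar knob at (410,217) with its white line towards the lower right, (430,236). The dial dots are yellow, red, grey and white (403,250), and one may be hidden under the bar. I need a zoom to tell the line from the dot.

Run:
```python
from h import *
f=r.grab_frame("wrist"); g=r.grab_frame("side")
a=cv2.resize(f["pixels"][105:185,230:320,::-1],(540,480),interpolation=cv2.INTER_CUBIC)
b=cv2.resize(g["pixels"][160:200,215:260,::-1],(260,231),interpolation=cv2.INTER_CUBIC)
c=np.zeros((480,800,3),np.uint8);c[:,:540]=a;c[:231,540:]=b
cv2.imwrite("pics/z1.png",c)
```

```text
(no output)
```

View pics/z1.png

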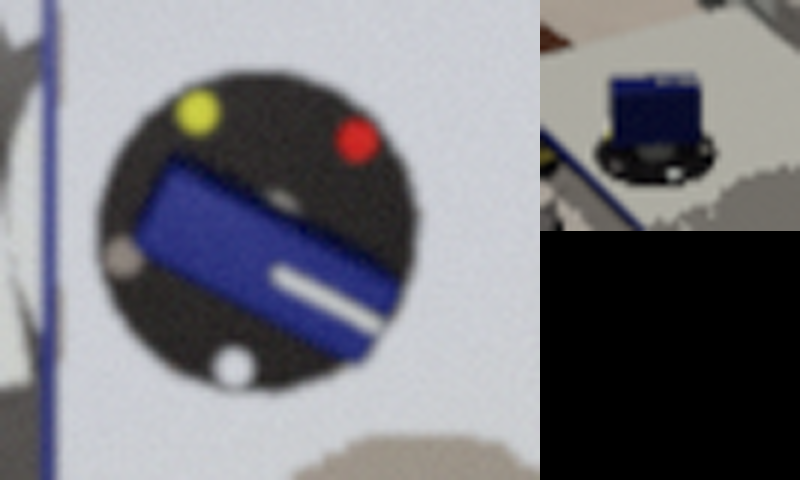

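Run:
```python
from h import *
np.set_printoptions(precision=4,suppress=True)
from scipy.optimize import least_squares
f=r.grab_frame("wrist")
c=lambda p:(p[0]/6+230-.4,p[1]/6+105-.4)
D=[onz(f,c(p),.095)[:2] for p in [(357,141),(198,112),(124,256),(234,367)]]
k=[1,2,3,4]
fun=lambda v:np.concatenate([d-(v[:2]+v[2]*np.array([np.cos(v[3]+i*1.2566),np.sin(v[3]+i*1.2566)])) for i,d in zip(k,D)])
s=least_squares(fun,[.59,.166,.018,-.5]);print("axis",s.x[:2],s.x[2],np.degrees(s.x[3]),s.fun*1e3)
for z in (.144,.136,.130):
  B=[onz(f,c(p),z)[:2] for p in [(178,157),(398,275),(145,250),(352,360)]]
  for a,b in ((0,1),(2,3)): d=B[b]-B[a];print(z,np.degrees(np.arctan2(d[1],d[0])),end=' ')
  # midline distance to axis, thickness
  n=np.array([-np.sin(s.x[3]),np.cos(s.x[3])]);print([round(1e3*float((q-s.x[:2])@n),1) for q in B], np.linalg.norm(B[1]-B[0]))
# cover edges
p=lambda u,v,z=.092:onz(f,(u/1.5,v/1.5),z)[:2]
for a,b in (((358,135),(358,288)),((250,129),(355,130)),((260,290),(355,291)),((245,37),(585,45))):
  d=p(*b)-p(*a);print(p(*a),p(*b),np.degrees(np.arctan2(d[1],d[0])))
o=r.get_obs();print(o["joints"],o["tcp_pos"],o["clock"])
```

```text
axis [0.5917 0.165 ] 0.02482401734901928 -27.705255549666045 [ 0.0016 -0.1063 -0.0431  0.0777 -0.034  -0.01    0.0755  0.0386]
0.144 -27.766762870101097 0.144 -27.99307243197445 [9.7, 9.6, -5.3, -5.5] 0.03894953186465611
0.136 -27.766762870101054 0.136 -27.993072431974475 [9.0, 9.0, -6.4, -6.6] 0.040106474189395176
0.13 -27.76676287010112 0.13 -27.99307243197444 [8.6, 8.5, -7.2, -7.4] 0.04097418093294938
[0.5553 0.2216] [0.5529 0.1087] -91.1773488658792
[0.4792 0.226 ] [0.5532 0.2249] -0.8062486329615722
[0.476  0.1072] [0.5505 0.1063] -0.6605619365333437
[0.4808 0.2844] [0.7093 0.2802] -1.0678971150221226
[-0.3045  0.3025 -0.0299  1.7187  0.0098  1.1204 -0.3371] [0.575  0.1301 0.2713] 3.375
```

The knob's axis is at (0.5917, 0.1650). The line points at −27.7° and the bay at 179.1°, so the carousel stands at about 153°, between places. The shorter way is clockwise by 153°, which fits in one grasp starting at yaw +62°.

Call:
{"fn": "apply_moves", "kwargs": {"rows": [[0.05, 0.02, 0.08, 0, 0, -0.11], [0.1, 0.05, 0.16, 0, 0, -0.22], [0.14, 0.067, 0.24, 0, 0, -0.33], [0.14, 0.067, 0.32, 0, 0, -0.44], [0.14, 0.067, 0.38, 0, 0, -0.55]], "claw": 0.55, "newtons": 50}}

```text
clock: 4.0
tcp_pos: [0.5915, 0.1652, 0.1753]
orientation: [-1.078, -2.95, 0.001]
contact_force: [-0.2, -0.4, 0.7]
grip_width: 0.0466
gripper_force: 0.0
```

Call:
{"fn": "apply_moves", "kwargs": {"rows": [[0, 0, 0, 0, 0, -0.11], [0, 0, 0, 0, 0, -0.142], [0, 0, 0, 0, 0, -0.142], [0, 0, 0, 0, 0, -0.142]]}}

```text
clock: 4.5
tcp_pos: [0.5918, 0.165, 0.1764]
orientation: [0.754, 3.05, 0.0]
contact_force: [0.5, 0.1, -0.9]
grip_width: 0.0473
gripper_force: 0.0
```

Run:
```python
from h import *
np.set_printoptions(precision=4,suppress=True)
o=r.get_obs();print(o["clock"],o["tcp_pos"],o["joints"],o["contact_force"])
M=R.from_rotvec(o["orientation"]).as_matrix();print(M)
print("tool err", M.T@(np.array([.5917,.165,.107])-o["tcp_pos"])/.25)
f=r.grab_frame("wrist"); save(f,"w2.png",None,1.5)
for d in r.landmark_of(f,"knob_grip")[:2]: print(d, [onz(f,d["point"],z) for z in (.120,.136)])
f=r.grab_frame("side")
for d in r.landmark_of(f,"knob_grip")[:2]: print(d, [onz(f,d["point"],z) for z in (.120,.136)])
```

```text
4.5 [0.5918 0.165  0.1764] [-0.1863  0.4461 -0.2472  1.7465  0.1288  0.9646  0.6021] [ 0.5108  0.084  -0.8598]
[[-0.8847  0.4662  0.0001]
 [ 0.4662  0.8847  0.    ]
 [-0.0001  0.0001 -1.    ]]
tool err [ 0.0005 -0.0003  0.2774]
{'point': [255.9, 213.4], 'conf': 0.98} [array([0.5931, 0.163 , 0.12  ]), array([0.5877, 0.1661, 0.136 ])]
{'point': [231.3, 174.9], 'conf': 0.64} [array([0.5911, 0.1803, 0.12  ]), array([0.5771, 0.156 , 0.136 ])]
{'point': [209.2, 193.3], 'conf': 0.54} [array([0.4929, 0.1262, 0.12  ]), array([0.4819, 0.1036, 0.136 ])]
```

View pics/w2.png

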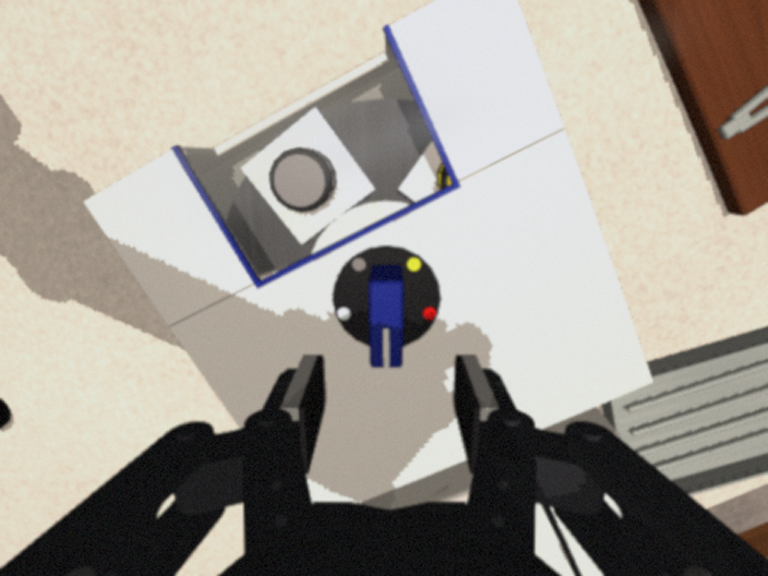

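The wrist view shows the bar at (386,315) lined up between the fingers, with the white line on the near end. I'll descend and grip.

Call:
{"fn": "apply_moves", "kwargs": {"rows": [[0, 0, 0.08, 0, 0, 0], [0, 0, 0.16, 0, 0, 0], [0, 0, 0.24, 0, 0, 0], [0, 0, 0.28, 0, 0, 0], [0, 0, 0.28, 0, 0, 0]]}}

```text
clock: 5.32
tcp_pos: [0.5914, 0.1649, 0.1056]
orientation: [-0.752, -3.049, 0.001]
contact_force: [-0.1, -0.1, 0.7]
grip_width: 0.0472
gripper_force: 0.0
```

Call:
{"fn": "apply_moves", "kwargs": {"rows": [[0, 0, 0, 0, 0, 0], [0, 0, 0, 0, 0, 0], [0, 0, 0, 0, 0, 0], [0, 0, 0, 0, 0, 0], [0, 0, 0, 0, 0, 0]], "claw": 0, "newtons": 50}}

```text
clock: 5.95
tcp_pos: [0.5916, 0.1636, 0.107]
orientation: [-0.754, -3.05, 0.003]
contact_force: [-2.7, -4.8, 3.6]
grip_width: 0.0152
gripper_force: 51.1
```

Call:
{"fn": "apply_moves", "kwargs": {"rows": [[0, -0.004, 0, 0, 0, 0], [0, -0.004, 0.004, 0, 0, 0], [0, -0.004, 0.004, 0, 0, 0], [0, -0.004, 0.004, 0, 0, 0]]}}

```text
clock: 6.45
tcp_pos: [0.5915, 0.1636, 0.1059]
orientation: [0.753, 3.049, -0.001]
contact_force: [-2.6, -3.6, 6.0]
grip_width: 0.0153
gripper_force: 51.4
```

Call:
{"fn": "apply_moves", "kwargs": {"rows": [[0, 0, 0.004, 0, 0, 0], [0, 0, 0.004, 0, 0, 0], [0, 0, 0.004, 0, 0, 0]]}}

```text
clock: 6.82
tcp_pos: [0.5916, 0.1636, 0.1054]
orientation: [0.753, 3.049, -0.001]
contact_force: [-3.8, -4.1, 9.2]
grip_width: 0.0151
gripper_force: 52.0
```

Call:
{"fn": "apply_moves", "kwargs": {"rows": [[0, 0, 0.003, 0, 0, 0], [0, 0, 0.003, 0, 0, 0], [0, 0, 0.003, 0, 0, 0]]}}

```text
clock: 7.2
tcp_pos: [0.5916, 0.1636, 0.1052]
orientation: [0.753, 3.049, -0.001]
contact_force: [-4.2, -5.1, 13.9]
grip_width: 0.0149
gripper_force: 52.5
```

Run:
```python
from h import *
np.set_printoptions(precision=4,suppress=True)
for i in range(4):
  r.grab_frame("wrist");o=r.get_obs();print(o["clock"],o["tcp_pos"],o["contact_force"],o["moment"],o["gripper_force"])
```

```text
7.25 [0.5916 0.1636 0.1052] [-6.5151 -4.2488 13.3897] [-0.8422  1.166  -0.0053] 52.53622770309448
7.3 [0.5916 0.1637 0.1052] [-6.0536 -4.3423 14.3459] [-0.8067  1.1624  0.0015] 52.535560727119446
7.35 [0.5916 0.1636 0.1051] [-5.8343 -4.0602 14.3537] [-0.8754  1.1885 -0.0292] 52.53446638584137
7.4 [0.5916 0.1636 0.1052] [-5.3694 -4.6196 13.3137] [-0.8732  1.1089  0.0021] 52.536295652389526
```

Stiffness jumped to about 25 N/mm at fz ≈ 14 N, so the knob is on the seat. I'll turn it clockwise gently while watching fz.

Call:
{"fn": "apply_moves", "kwargs": {"rows": [[0, 0, 0, 0, 0, 0.03], [0, 0, 0, 0, 0, 0.06], [0, 0, 0, 0, 0, 0.06]]}}

```text
clock: 7.78
tcp_pos: [0.5915, 0.1635, 0.1052]
orientation: [0.897, 3.01, -0.001]
contact_force: [-5.4, -4.6, 13.9]
grip_width: 0.0151
gripper_force: 52.5
```

```bash
cat > q.py <<'E'
from h import *
np.set_printoptions(precision=4,suppress=True)
for i in range(2):
  f=r.grab_frame("wrist");o=r.get_obs();M=R.from_rotvec(o["orientation"]).as_matrix()
  print(round(o["clock"],2),o["tcp_pos"],o["contact_force"],o["moment"],"yaw",np.degrees(np.arctan2(M[1,1],M[0,1])).round(2),o["joints"][6])
E
python3 q.py
```

```text
7.83 [0.5916 0.1635 0.1052] [-5.273  -5.3688 14.8132] [-1.0076  1.2536 -0.0017] yaw 56.84 0.49704064755755933
7.88 [0.5916 0.1635 0.1052] [-4.7862 -4.6877 12.8867] [-1.0005  1.202  -0.0197] yaw 56.84 0.4971822617203547
```

Call:
{"fn": "apply_moves", "kwargs": {"rows": [[0, 0, 0, 0, 0, 0.05], [0, 0, 0, 0, 0, 0.1], [0, 0, 0, 0, 0, 0.15], [0, 0, 0, 0, 0, 0.2], [0, 0, 0, 0, 0, 0.25]]}}

```text
clock: 8.5
tcp_pos: [0.5911, 0.163, 0.1051]
orientation: [1.47, 2.776, -0.002]
contact_force: [-7.8, -6.4, 14.3]
grip_width: 0.0152
gripper_force: 52.7
```

```bash
python3 q.py
```

```text
8.55 [0.5911 0.163  0.1051] [-6.9028 -5.0085 14.2831] [-1.0317  1.4716 -0.0049] yaw 34.0 0.15451717100664053
8.6 [0.5911 0.163  0.1051] [-8.364  -6.4357 15.6902] [-1.1792  1.4813 -0.0617] yaw 34.23 0.15804725973159364
```

Call:
{"fn": "apply_moves", "kwargs": {"rows": [[0, 0, -0.0005, 0, 0, 0.05], [0, 0, -0.0005, 0, 0, 0.1], [0, 0, -0.0005, 0, 0, 0.15], [0, 0, -0.0005, 0, 0, 0.2], [0, 0, -0.0005, 0, 0, 0.25]]}}

```text
clock: 9.22
tcp_pos: [0.5905, 0.1627, 0.1051]
orientation: [-1.983, -2.436, 0.004]
contact_force: [-9.6, -6.8, 16.9]
grip_width: 0.015
gripper_force: 52.8
```

```bash
python3 q.py
```

```text
9.28 [0.5905 0.1627 0.1051] [-9.4015 -5.9664 15.837 ] [-1.2306  1.7765 -0.0545] yaw 11.5 -0.1818040399643612
9.32 [0.5904 0.1627 0.1051] [-8.5644 -6.8022 15.6919] [-1.2855  1.7676  0.0184] yaw 11.73 -0.1782459681278538
```

Call:
{"fn": "apply_moves", "kwargs": {"rows": [[-0.002, -0.0045, -0.001, 0, 0, 0.05], [-0.002, -0.0045, -0.001, 0, 0, 0.1], [-0.002, -0.0045, -0.001, 0, 0, 0.15], [-0.002, -0.0045, -0.001, 0, 0, 0.2], [-0.002, -0.0045, -0.001, 0, 0, 0.25]]}}

```text
clock: 9.95
tcp_pos: [0.5897, 0.1627, 0.1051]
orientation: [-2.42, -2.003, 0.002]
contact_force: [-8.0, -5.9, 14.4]
grip_width: 0.0154
gripper_force: 52.5
```

```bash
python3 q.py
```

```text
10.0 [0.5897 0.1627 0.1052] [-7.0035 -4.9109 14.1863] [-0.9383  1.5416 -0.0256] yaw -10.97 -0.5161441904649812
10.05 [0.5897 0.1627 0.1052] [-7.4302 -4.9027 13.5985] [-1.0018  1.5259 -0.0195] yaw -10.74 -0.5126299791058891
```

Call:
{"fn": "apply_moves", "kwargs": {"rows": [[0, -0.002, -0.0005, 0, 0, 0.05], [0, -0.002, -0.0005, 0, 0, 0.1], [0, -0.002, -0.0005, 0, 0, 0.15], [0, -0.002, -0.0005, 0, 0, 0.2], [0, -0.002, -0.0005, 0, 0, 0.25]]}}

```text
clock: 10.68
tcp_pos: [0.589, 0.1629, 0.1051]
orientation: [-2.764, -1.492, 0.002]
contact_force: [-7.5, -4.0, 13.4]
grip_width: 0.0152
gripper_force: 52.5
```

```bash
python3 q.py
```

```text
10.72 [0.589  0.1629 0.1052] [-8.5939 -3.814  13.1766] [-0.9409  1.5427 -0.0587] yaw -33.46 -0.8495724582172054
10.78 [0.589  0.1629 0.1052] [-7.9562 -2.7916 12.9971] [-0.9527  1.5337  0.0118] yaw -33.23 -0.846082439691823
```

Call:
{"fn": "apply_moves", "kwargs": {"rows": [[-0.003, -0.002, 0, 0, 0, 0.05], [-0.003, -0.002, 0, 0, 0, 0.1], [-0.003, -0.002, 0, 0, 0, 0.15], [-0.003, -0.002, 0, 0, 0, 0.2], [-0.003, -0.002, 0, 0, 0, 0.25]]}}

```text
clock: 11.4
tcp_pos: [0.5885, 0.1633, 0.1052]
orientation: [-3.002, -0.925, 0.001]
contact_force: [-7.5, -2.1, 13.6]
grip_width: 0.0149
gripper_force: 52.3
```

```bash
python3 q.py
```

```text
11.45 [0.5885 0.1634 0.1052] [-6.9354 -2.2345 12.9413] [-0.5467  1.432  -0.0536] yaw -55.93 -1.180148277436378
11.5 [0.5885 0.1634 0.1052] [-5.9776 -2.1838 12.5271] [-0.6086  1.3557 -0.0399] yaw -55.69 -1.1766514022034857
```

Call:
{"fn": "apply_moves", "kwargs": {"rows": [[0, 0, 0, 0, 0, 0.05], [0, 0, 0, 0, 0, 0.1], [0, 0, 0, 0, 0, 0.15], [0, 0, 0, 0, 0, 0.2], [0, 0, 0, 0, 0, 0.25]]}}

```text
clock: 12.12
tcp_pos: [0.5882, 0.164, 0.1052]
orientation: [-3.124, -0.323, 0.002]
contact_force: [-8.3, -0.6, 13.3]
grip_width: 0.0149
gripper_force: 52.5
```

Call:
{"fn": "apply_moves", "kwargs": {"rows": [[0, 0, 0, 0, 0, 0.05], [0, 0, 0, 0, 0, 0.1], [0, 0, 0, 0, 0, 0.135], [0, 0, 0, 0, 0, 0.135], [0, 0, 0, 0, 0, 0.135]]}}

```text
clock: 12.75
tcp_pos: [0.5882, 0.1644, 0.1052]
orientation: [-3.14, 0.005, 0.002]
contact_force: [-7.8, 0.7, 13.9]
grip_width: 0.0151
gripper_force: 52.5
```

```bash
cat >> q.py <<'E'
save(f,"w3.png",None,1.5)
E
python3 q.py
```

```text
12.8 [0.5881 0.1644 0.1052] [-7.1829 -0.4855 13.8999] [-0.2901  1.6082 -0.0363] yaw -90.2 -1.6790113232525525
12.85 [0.5882 0.1643 0.1052] [-8.3947 -0.4622 12.8217] [-0.3451  1.6576 -0.0517] yaw -90.19 -1.6790134579306049
```

View pics/w3.png

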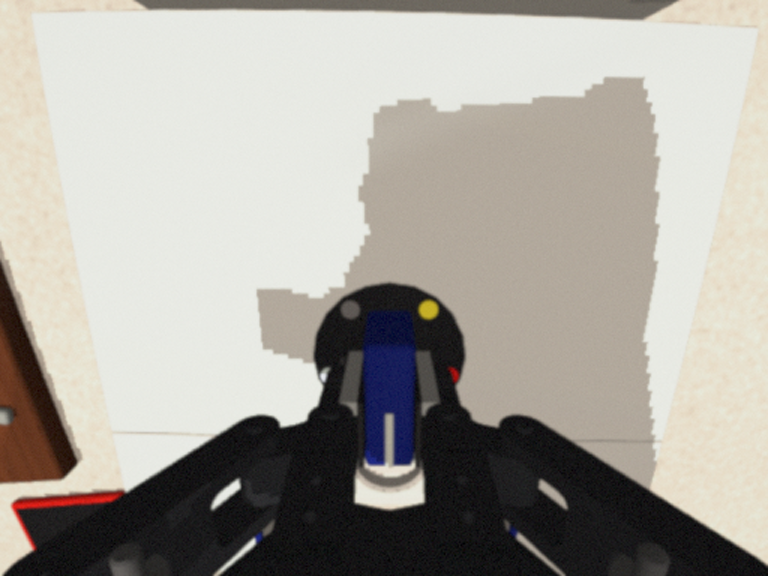

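The line now points to the bay (down in the picture), and an empty round mouth shows under the near end at (388,478). The cover seam is about 0.9° off square, so I'll trim by that and then let go.

Call:
{"fn": "apply_moves", "kwargs": {"rows": [[0, 0, 0, 0, 0, 0.009], [0, 0, 0, 0, 0, 0.009], [0, 0, 0, 0, 0, 0.009]]}}

```text
clock: 13.22
tcp_pos: [0.5882, 0.1644, 0.1052]
orientation: [-3.14, 0.028, 0.002]
contact_force: [-8.2, 0.2, 14.0]
grip_width: 0.0151
gripper_force: 52.5
```

Call:
{"fn": "apply_moves", "kwargs": {"rows": [[0, 0, 0, 0, 0, 0], [0, 0, 0, 0, 0, 0], [0, 0, 0, 0, 0, 0], [0, 0, 0, 0, 0, 0], [0, 0, 0, 0, 0, 0]], "claw": 0.55}}

```text
clock: 13.85
tcp_pos: [0.589, 0.1631, 0.1039]
orientation: [3.141, -0.03, -0.0]
contact_force: [0.1, 0.8, 0.9]
grip_width: 0.0469
gripper_force: 0.0
```

Call:
{"fn": "apply_moves", "kwargs": {"rows": [[0, 0, -0.1, 0, 0, 0], [0, 0, -0.25, 0, 0, 0], [0, 0, -0.45, 0, 0, 0], [-0.15, 0, -0.6, 0, 0, 0], [-0.3, 0, -0.7, 0, 0, 0]]}}

```text
clock: 14.48
tcp_pos: [0.5139, 0.1645, 0.2808]
orientation: [-3.141, 0.031, -0.003]
contact_force: [-0.8, 0.9, 0.4]
grip_width: 0.0468
gripper_force: 0.0
```

```bash
sed -i s/w3/w4/ q.py; python3 q.py;  python3 - <<'E'
from h import *
np.set_printoptions(precision=4,suppress=True)
f=r.grab_frame("wrist")
for t,z in {"knob_grip":.136,"socket":.06,"bay":.092}.items():
  for d in r.landmark_of(f,t)[:2]: print(" ",t,round(d["conf"],2),np.array(d["point"]),onz(f,d["point"],z))
E
```

```text
14.53 [0.5108 0.1648 0.283 ] [-3.1507 -0.7615  1.0594] [-0.0074  0.1978  0.0399] yaw -91.07 -1.8916071710633513
14.57 [0.5126 0.1651 0.2818] [ 0.3363 -0.3605 -0.6019] [ 0.0134 -0.0383  0.0432] yaw -91.01 -1.8877991920621247
  knob_grip 0.84 [260.  104.1] [0.5913 0.1641 0.136 ]
  socket 0.58 [261.9 165.5] [0.5156 0.1631 0.06  ]
  bay 0.67 [258.1 173.8] [0.5123 0.1678 0.092 ]
```

View pics/w4.png

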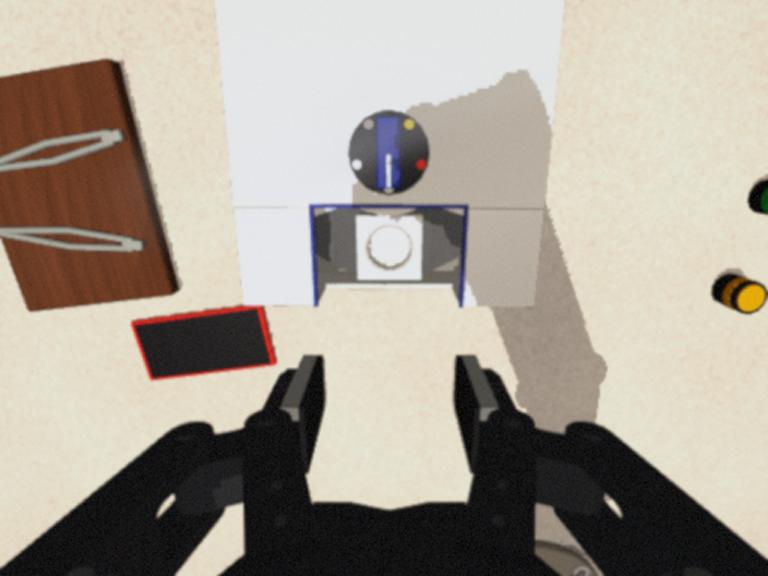

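The wrist view shows the empty white socket in the bay at (389,246), the line pointing straight at it, and the knob at (389,152). I'll check that the knob is fully up, and measure the socket centre and the blue filter.

Run:
```python
from h import *
np.set_printoptions(precision=4,suppress=True)
f=r.grab_frame("wrist"); im=f["pixels"].astype(int)
b=(im[:,:,2]>im[:,:,0]+40)&(im[:,:,2]>im[:,:,1]+40); b[:70]=0;b[132:]=0;b[:,:235]=0;b[:,290:]=0
ys,xs=np.nonzero(b);print("bar",xs.min(),xs.max()+1,ys.min(),ys.max()+1)
for row in range(80,130,8): x=np.nonzero(b[row])[0]; print(row,x.min() if len(x) else 0,x.max()+1 if len(x) else 0,end=' | ')
print()
ax=onz(f,proj(f,[.5913,.1645,.095]),.095)
for z in (.144,.137,.129):
  print(z,[proj(f,[.5905+dx,.1645+dy,z]).round(1) for dx in(-.022,.022) for dy in (-.008,.008)], "underside far", proj(f,[.5905+.022,.1645,z-.032]).round(1))
g=cv2.cvtColor(f["pixels"],cv2.COLOR_RGB2GRAY)[140:190,235:285]
g=cv2.resize(g,None,fx=8,fy=8,interpolation=cv2.INTER_CUBIC)
c=cv2.HoughCircles(g,cv2.HOUGH_GRADIENT,1,200,param1=60,param2=20,minRadius=80,maxRadius=160)
if c is not None:
  for q in c[0][:3]: 
    u=(q[0]/8+235-.45,q[1]/8+140-.45);print("circ",u,q[2]/8,onz(f,u,.06), "px expected r", (proj(f,[.5135+.0185,.165,.06])-proj(f,[.5135-.0185,.165,.06]))/2)
cv2.imwrite("pics/s4.png",f["pixels"][70:200,200:320,::-1].repeat(4,0).repeat(4,1))
```

```text
bar 250 266 81 130
80 0 0 | 88 250 262 | 96 250 262 | 104 250 264 | 112 250 266 | 120 250 266 | 128 250 265 | 
0.144 [array([267.1, 130.6]), array([250.2, 130.9]), array([266.5,  81.1]), array([248.8,  81.5])] underside far [257.8  83.7]
0.137 [array([266.9, 130. ]), array([250.4, 130.3]), array([266.3,  81.7]), array([249.1,  82.1])] underside far [257.9  84.2]
0.129 [array([266.7, 129.3]), array([250.6, 129.6]), array([266.1,  82.3]), array([249.4,  82.7])] underside far [257.9  84.7]
```

View pics/s4.png

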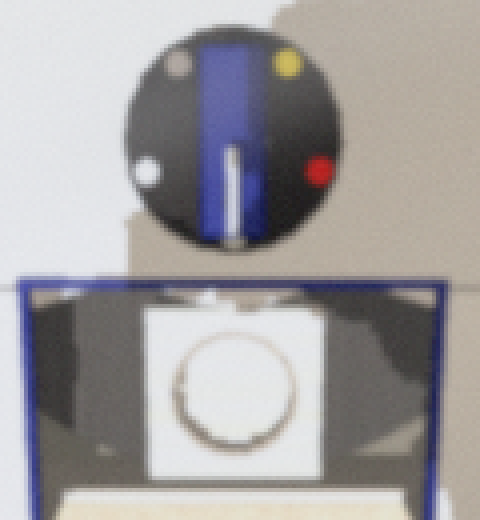

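The bar's 49.5 px length matches the fully-up height (144 mm top), and the socket is empty and in the bay. Touch data put the axis at (0.590, 0.1644), so the socket is at about (0.512, 0.1656). Next is the blue filter.

Call:
{"fn": "apply_moves", "kwargs": {"rows": [[-0.02, 0.15, 0, 0, 0, 0], [-0.05, 0.38, 0.02, 0, 0, 0], [-0.08, 0.62, 0.04, 0, 0, 0], [-0.1, 0.85, 0.06, 0, 0, 0], [-0.1, 0.97, 0.08, 0, 0, 0]], "claw": 0.9}}

```text
clock: 15.45
tcp_pos: [0.4837, -0.0813, 0.2584]
orientation: [3.14, -0.037, -0.002]
contact_force: [0.0, 0.7, 0.8]
grip_width: 0.0767
gripper_force: 0.0
```

Call:
{"fn": "apply_moves", "kwargs": {"rows": [[-0.02, 0.24, 0, 0, 0, 0], [-0.05, 0.48, 0, 0, 0, 0], [-0.08, 0.7, 0, 0, 0, 0], [-0.1, 0.9, 0, 0, 0, 0], [-0.1, 0.97, 0, 0, 0, 0]]}}

```text
clock: 16.08
tcp_pos: [0.4532, -0.3237, 0.2583]
orientation: [3.139, -0.039, -0.003]
contact_force: [0.1, 0.1, -0.7]
grip_width: 0.0767
gripper_force: 0.0
```

```bash
cat > b.py <<'E'
from h import *
np.set_printoptions(precision=4,suppress=True)
f=r.grab_frame("wrist");o=r.get_obs();M=R.from_rotvec(o["orientation"]).as_matrix()
print(o["clock"],o["tcp_pos"],o["joints"],o["contact_force"])
L=[]
for d in r.landmark_of(f,"blue_centre")[:2]: print(d["conf"],d["point"],onz(f,d["point"],.0175))
im=f["pixels"].astype(int)
b=((im[:,:,2]>im[:,:,0]+70)&(im[:,:,2]>im[:,:,1]+70)).astype(np.uint8)
n,l,s,c=cv2.connectedComponentsWithStats(b)
for i in range(1,n):
  if s[i,4]>40: print("blob",s[i],c[i],onz(f,c[i],.035))
save(f,"w5.png",None,1.5)
for n in ("side","scene"):
  f=r.grab_frame(n)
  for d in r.landmark_of(f,"blue_centre")[:1]: print(n,d["conf"],d["point"],onz(f,d["point"],.0175))
p=np.array([.4535,-.320,.0355]); print("M",M.round(3).tolist())
E
python3 b.py
```

```text
16.125 [ 0.4533 -0.3246  0.2584] [-0.1227  0.32    0.7932  1.8478 -0.2529  1.0785 -0.8298] [-0.17   -1.7422  1.2603]
0.7 [250.8, 159.2] [ 0.4603 -0.3124  0.0175]
blob [242 151  20  20 323] [251.4272 160.6997] [ 0.4616 -0.3137  0.035 ]
side 0.67 [303.3, 353.2] [ 0.4576 -0.3129  0.0175]
scene 0.58 [188.8, 142.7] [ 0.4587 -0.3228  0.0175]
M [[1.0, -0.025, -0.002], [-0.025, -1.0, -0.003], [-0.002, 0.003, -1.0]]
```

View pics/w5.png

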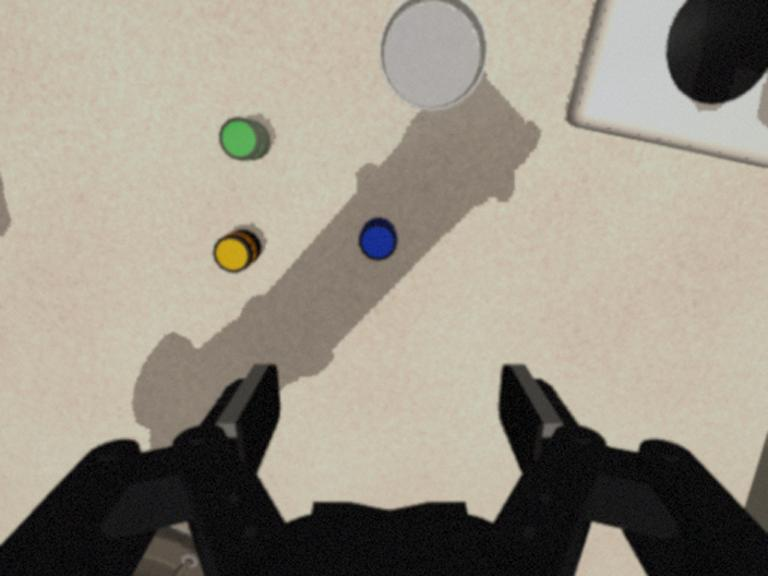

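The wrist view shows blue at (378,239), at about (0.460, −0.313), with amber, green and the dish well clear. I'll go down above it and check again.

Call:
{"fn": "apply_moves", "kwargs": {"rows": [[0.014, -0.023, 0.12, 0, 0, 0], [0.028, -0.046, 0.3, 0, 0, 0], [0.028, -0.046, 0.48, 0, 0, 0], [0.028, -0.046, 0.63, 0, 0, 0], [0.028, -0.046, 0.63, 0, 0, 0]]}}

```text
clock: 17.0
tcp_pos: [0.4608, -0.3057, 0.0994]
orientation: [-3.139, 0.027, 0.008]
contact_force: [0.1, -1.0, 1.0]
grip_width: 0.0768
gripper_force: 0.0
```

```bash
python3 b.py
```

```text
17.05 [ 0.462  -0.3069  0.1013] [-0.0227  0.5231  0.6518  1.9887 -0.4468  0.7767 -0.697 ] [0.4055 0.1186 0.6114]
0.93 [268.6, 201.0] [ 0.4624 -0.3126  0.0175]
blob [254 193  35  34 911] [270.966 209.629] [ 0.4614 -0.314   0.035 ]
side 0.62 [304.4, 354.4] [ 0.4578 -0.3159  0.0175]
scene 0.54 [187.2, 141.4] [ 0.4565 -0.3311  0.0175]
M [[1.0, -0.018, -0.002], [-0.018, -1.0, 0.001], [-0.002, -0.001, -1.0]]
```

Call:
{"fn": "apply_moves", "kwargs": {"rows": [[0, 0.022, 0.08, 0, 0, 0], [0, 0.022, 0.17, 0, 0, 0], [0, 0.022, 0.26, 0, 0, 0], [0, 0.022, 0.3, 0, 0, 0], [0, 0.022, 0.3, 0, 0, 0]]}}

```text
clock: 17.92
tcp_pos: [0.4614, -0.3136, 0.0259]
orientation: [-3.141, 0.03, 0.002]
contact_force: [-0.8, 0.3, -0.8]
grip_width: 0.0766
gripper_force: 0.0
```

```bash
python3 q.py; sed -i '/save/d' q.py
```

```text
17.98 [ 0.4618 -0.3139  0.0265] [ 0.935  -0.7937  0.2597] [ 0.0062 -0.0381  0.0031] yaw -91.1 -0.6077821996541749
18.02 [ 0.4622 -0.314   0.027 ] [-0.0141  0.7327  0.6235] [-0.012   0.0168  0.0074] yaw -91.1 -0.6078144589339102
```

Call:
{"fn": "apply_moves", "kwargs": {"rows": [[-0.002, 0, 0.03, 0, 0, 0], [-0.002, 0, 0.054, 0, 0, 0], [-0.002, 0, 0.054, 0, 0, 0], [-0.002, 0, 0.054, 0, 0, 0]]}}

```text
clock: 18.52
tcp_pos: [0.4615, -0.3136, 0.0131]
orientation: [3.141, -0.03, 0.0]
contact_force: [-0.6, -0.2, -0.2]
grip_width: 0.0767
gripper_force: 0.0
```

Call:
{"fn": "apply_moves", "kwargs": {"rows": [[0, 0, 0, 0, 0, 0], [0, 0, 0, 0, 0, 0], [0, 0, 0, 0, 0, 0], [0, 0, 0, 0, 0, 0], [0, 0, 0, 0, 0, 0]], "claw": 0, "newtons": 30}}

```text
clock: 19.15
tcp_pos: [0.4616, -0.3136, 0.0133]
orientation: [-3.141, 0.03, -0.0]
contact_force: [-0.6, 1.5, 5.1]
grip_width: 0.0329
gripper_force: 30.0
```

Call:
{"fn": "apply_moves", "kwargs": {"rows": [[0, 0, 0, 0, 0, 0], [0, 0, 0, 0, 0, 0], [0, 0, 0, 0, 0, 0]]}}

```text
clock: 19.52
tcp_pos: [0.4616, -0.3136, 0.0133]
orientation: [-3.141, 0.03, -0.001]
contact_force: [-0.5, 0.8, 6.2]
grip_width: 0.0327
gripper_force: 30.0
```

```bash
python3 q.py
```

```text
19.57 [ 0.4616 -0.3136  0.0133] [-0.6273  0.3969  5.5947] [0.1989 0.1928 0.0128] yaw -91.08 -0.5934024819004629
19.62 [ 0.4616 -0.3136  0.0133] [-1.7483  0.269   5.4438] [ 0.2354  0.2565 -0.0265] yaw -91.08 -0.5934081318517442
```

Call:
{"fn": "apply_moves", "kwargs": {"rows": [[0, 0, -0.02, 0, 0, 0], [0, 0, -0.12, 0, 0, 0], [0, 0, -0.3, 0, 0, 0], [0, -0.1, -0.5, 0, 0, 0], [0, -0.3, -0.6, 0, 0, 0]]}}

```text
clock: 20.25
tcp_pos: [0.4636, -0.2403, 0.1657]
orientation: [3.139, -0.036, 0.006]
contact_force: [0.1, 0.9, -0.0]
grip_width: 0.0327
gripper_force: 30.0
```

Call:
{"fn": "apply_moves", "kwargs": {"rows": [[0.04, -0.2, 0, 0, 0, 0], [0.08, -0.4, 0, 0, 0, 0], [0.12, -0.6, 0, 0, 0, 0], [0.16, -0.8, 0, 0, 0, 0], [0.18, -0.95, 0, 0, 0, 0]]}}

```text
clock: 20.88
tcp_pos: [0.5126, 0.0006, 0.1631]
orientation: [-3.141, 0.027, -0.001]
contact_force: [0.4, 0.7, 0.1]
grip_width: 0.0327
gripper_force: 30.0
```

```bash
python3 q.py
python3 - <<'E'
from h import *
o=r.get_obs();print(o["grip_width"],o["gripper_force"])
M=R.from_rotvec(o["orientation"]).as_matrix()
print("shift to above socket", M.T@(np.array([.512,.1656,.16])-o["tcp_pos"])/.25)
E
```

```text
20.93 [0.5134 0.006  0.1627] [ 0.5277  4.1681 -0.2066] [ 0.3216 -0.0476  0.0196] yaw -90.64 -1.397960422259512
20.98 [0.5129 0.0032 0.1628] [-0.6028  0.5221 -0.5939] [ 0.0094  0.0508 -0.0333] yaw -90.65 -1.3938845271942193
0.032967380431601495 30.000220388174057
shift to above socket [-0.01111748 -0.64940528  0.01205901]
```

Call:
{"fn": "apply_moves", "kwargs": {"rows": [[-0.005, -0.2, 0, 0, 0, 0], [-0.01, -0.42, 0, 0, 0, 0], [-0.01, -0.6, 0, 0, 0, 0], [-0.01, -0.65, 0, 0, 0, 0], [-0.01, -0.65, 0, 0, 0, 0]]}}

```text
clock: 21.6
tcp_pos: [0.5129, 0.1602, 0.163]
orientation: [3.141, -0.029, -0.0]
contact_force: [-0.3, 0.1, -0.6]
grip_width: 0.0327
gripper_force: 30.1
```

```bash
python3 q.py
python3 - <<'E'
from h import *
np.set_printoptions(precision=4,suppress=True)
f=r.grab_frame("wrist");o=r.get_obs();M=R.from_rotvec(o["orientation"]).as_matrix()
im=f["pixels"].astype(int)
b=((im[:,:,2]>im[:,:,0]+70)&(im[:,:,2]>im[:,:,1]+70)).astype(np.uint8)
n,l,s,c=cv2.connectedComponentsWithStats(b)
for i in range(1,n):
  if s[i,4]>40: print("blob",s[i],c[i],onz(f,c[i],o["tcp_pos"][2]+.022)-o["tcp_pos"])
print("axis of bay px",proj(f,[.512,.1656,.06]))
for t,z in {"knob_grip":.136,"socket":.06,"bay":.092,"blue_centre":o["tcp_pos"][2]+.0045}.items():
  for d in r.landmark_of(f,t)[:2]: print(" ",t,round(d["conf"],2),np.array(d["point"]),onz(f,d["point"],z))
print("shift", M.T@(np.array([.512,.1656,.10])-o["tcp_pos"])/.25)
save(f,"w6.png",None,1.5)
E
```

```text
21.65 [0.5129 0.1589 0.163 ] [-0.3854 -0.704  -0.3874] [-0.017  -0.0388  0.0212] yaw -91.16 -1.6913931437831506
21.7 [0.513  0.1583 0.1631] [ 0.0858 -0.6595 -0.9417] [ 0.0128 -0.0123 -0.0055] yaw -91.23 -1.6914925250710215
blob [234  73  13  19 146] [240.4452  82.1164] [0.0868 0.0061 0.022 ]
blob [233 102   9  42 269] [236.6766 124.223 ] [0.0707 0.0083 0.022 ]
blob [168 157  38  97 355] [177.2028 190.707 ] [0.0429 0.0356 0.022 ]
blob [209 157  32   3  80] [224.725 157.85 ] [0.0569 0.0139 0.022 ]
blob [228 231  64  27 371] [259.6253 238.8814] [ 0.019 -0.     0.022]
blob [ 232  250   56   49 2150] [259.2563 273.9623] [0.0003 0.0006 0.022 ]
axis of bay px [251.6916 196.7139]
  knob_grip 0.63 [244.7 104. ] [0.5916 0.1653 0.136 ]
  knob_grip 0.24 [250.1 193.4] [0.5388 0.1639 0.136 ]
  socket 0.7 [250.1 192.4] [0.5161 0.1669 0.06  ]
  bay 0.84 [247.4 207.5] [0.5135 0.1681 0.092 ]
  bay 0.52 [ 94.9 269.5] [0.4594 0.3015 0.092 ]
  blue_centre 0.59 [257.7 255.2] [0.5137 0.1596 0.1676]
shift [-0.0047 -0.0295  0.2525]
```

View pics/w6.png

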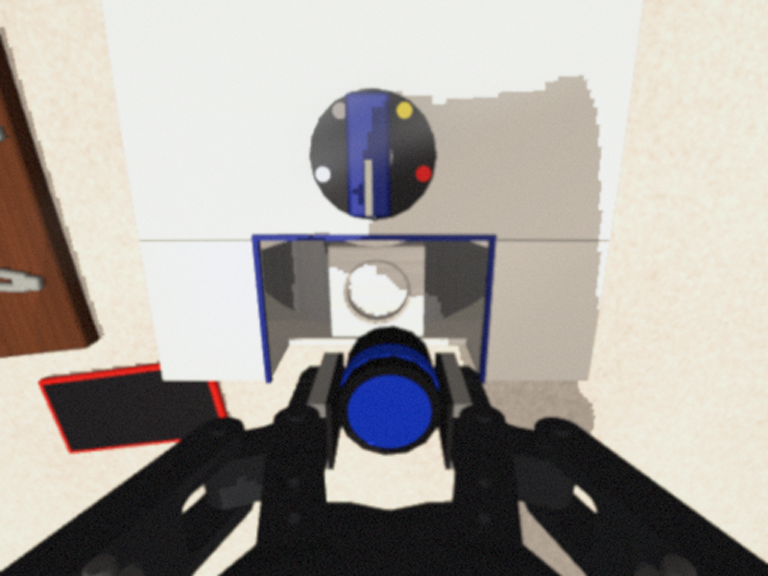

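The filter hangs upright and centred in the fingers at (389,411), with the socket ahead at (377,291). I'll centre over it and lower.

Call:
{"fn": "apply_moves", "kwargs": {"rows": [[0, -0.029, 0, 0, 0, 0], [0, -0.029, 0.06, 0, 0, 0], [0, -0.029, 0.14, 0, 0, 0], [0, -0.029, 0.2, 0, 0, 0], [0, -0.029, 0.25, 0, 0, 0]]}}

```text
clock: 22.58
tcp_pos: [0.5127, 0.1676, 0.0993]
orientation: [3.141, -0.03, -0.001]
contact_force: [1.0, 1.2, -0.4]
grip_width: 0.0328
gripper_force: 30.1
```

Call:
{"fn": "apply_moves", "kwargs": {"rows": [[0, 0, 0.02, 0, 0, 0], [0, 0, 0.04, 0, 0, 0], [0, 0, 0.06, 0, 0, 0], [0, 0, 0.07, 0, 0, 0], [0, 0, 0.07, 0, 0, 0]]}}

```text
clock: 23.2
tcp_pos: [0.513, 0.1678, 0.083]
orientation: [3.141, -0.03, -0.0]
contact_force: [0.4, 0.4, -0.3]
grip_width: 0.0328
gripper_force: 30.1
```

```bash
python3 q.py
```

```text
23.25 [0.5131 0.1679 0.0832] [-0.2992  0.2949 -1.2207] [ 0.0336  0.0038 -0.0446] yaw -91.08 -1.6129946970729703
23.3 [0.5132 0.1679 0.0832] [ 0.8038  0.6429 -0.413 ] [-0.0088 -0.0074 -0.029 ] yaw -91.08 -1.6130269520580471
```

Call:
{"fn": "apply_moves", "kwargs": {"rows": [[-0.001, 0.009, 0, 0, 0, 0], [-0.001, 0.009, 0.015, 0, 0, 0], [-0.001, 0.009, 0.03, 0, 0, 0], [-0.001, 0.009, 0.044, 0, 0, 0], [-0.001, 0.009, 0.044, 0, 0, 0]]}}

```text
clock: 23.92
tcp_pos: [0.5125, 0.1655, 0.0717]
orientation: [3.141, -0.03, -0.001]
contact_force: [0.3, -1.0, -1.2]
grip_width: 0.0326
gripper_force: 30.1
```

```bash
python3 q.py
```

```text
23.98 [0.5127 0.1655 0.0719] [ 0.4978 -1.3004 -0.0214] [-0.0279  0.0315  0.0408] yaw -91.08 -1.5969913695827667
24.02 [0.5128 0.1656 0.072 ] [ 0.2126 -0.0478  0.5268] [-0.0046 -0.0176 -0.0085] yaw -91.08 -1.596991133697468
```

Call:
{"fn": "apply_moves", "kwargs": {"rows": [[0, 0, 0.006, 0, 0, 0], [0, 0, 0.012, 0, 0, 0], [0, 0, 0.018, 0, 0, 0], [0, 0, 0.024, 0, 0, 0], [0, 0, 0.024, 0, 0, 0]]}}

```text
clock: 24.65
tcp_pos: [0.5127, 0.1655, 0.0659]
orientation: [3.141, -0.03, -0.0]
contact_force: [-1.0, 0.4, 0.1]
grip_width: 0.0328
gripper_force: 30.1
```

Call:
{"fn": "apply_moves", "kwargs": {"rows": [[0, 0, 0.003, 0, 0, 0], [0, 0, 0.006, 0, 0, 0], [0, 0, 0.008, 0, 0, 0], [0, 0, 0.008, 0, 0, 0]]}}

```text
clock: 25.15
tcp_pos: [0.5127, 0.1656, 0.064]
orientation: [3.141, -0.03, -0.0]
contact_force: [-0.3, 0.0, 0.0]
grip_width: 0.0326
gripper_force: 30.1
```

```bash
python3 q.py
```

```text
25.2 [0.5128 0.1656 0.0641] [-0.0614 -0.0226 -0.7276] [-0.0139  0.0413 -0.0215] yaw -91.08 -1.5879835678384355
25.25 [0.5128 0.1656 0.0641] [-0.0042  0.0458 -1.403 ] [0.0387 0.0278 0.0248] yaw -91.08 -1.5880121529138604
```

Free fit at 9 mm deep; seek the floor in 0.5 mm steps.

Call:
{"fn": "apply_moves", "kwargs": {"rows": [[0, 0, 0.002, 0, 0, 0], [0, 0, 0.004, 0, 0, 0], [0, 0, 0.004, 0, 0, 0]]}}

```text
clock: 25.62
tcp_pos: [0.5128, 0.1656, 0.0633]
orientation: [-3.141, 0.03, -0.0]
contact_force: [-1.4, -0.1, 3.2]
grip_width: 0.0329
gripper_force: 30.5
```

Call:
{"fn": "apply_moves", "kwargs": {"rows": [[0, 0, 0.002, 0, 0, 0], [0, 0, 0.002, 0, 0, 0], [0, 0, 0.002, 0, 0, 0]]}}

```text
clock: 26.0
tcp_pos: [0.5128, 0.1656, 0.0632]
orientation: [-3.141, 0.03, 0.0]
contact_force: [-4.7, -1.6, 10.8]
grip_width: 0.033
gripper_force: 31.2
```

Contact came at TCP 63.3 mm, exactly the home height. I'll ease the push, let go and rise.

Call:
{"fn": "apply_moves", "kwargs": {"rows": [[0, 0, -0.003, 0, 0, 0], [0, 0, -0.003, 0, 0, 0]]}}

```text
clock: 26.25
tcp_pos: [0.5129, 0.1656, 0.0633]
orientation: [-3.141, 0.03, -0.0]
contact_force: [-0.9, -0.4, 1.8]
grip_width: 0.0325
gripper_force: 30.3
```

Call:
{"fn": "apply_moves", "kwargs": {"rows": [[0, 0, 0, 0, 0, 0], [0, 0, 0, 0, 0, 0], [0, 0, 0, 0, 0, 0], [0, 0, 0, 0, 0, 0], [0, 0, 0, 0, 0, 0]], "claw": 0.65}}

```text
clock: 26.88
tcp_pos: [0.5128, 0.1656, 0.0633]
orientation: [-3.141, 0.03, -0.0]
contact_force: [-0.4, -0.5, -0.0]
grip_width: 0.0557
gripper_force: 0.0
```

Call:
{"fn": "apply_moves", "kwargs": {"rows": [[0, 0, -0.05, 0, 0, 0], [0, 0, -0.15, 0, 0, 0], [0, 0, -0.3, 0, 0, 0], [0, 0, -0.5, 0, 0, 0], [0, 0, -0.7, 0, 0, 0]]}}

```text
clock: 27.5
tcp_pos: [0.5126, 0.1652, 0.2405]
orientation: [-3.141, 0.031, -0.0]
contact_force: [1.3, 0.4, -0.4]
grip_width: 0.0559
gripper_force: 0.0
```

```bash
python3 q.py
python3 - <<'E'
from h import *
np.set_printoptions(precision=4,suppress=True)
f=r.grab_frame("wrist")
for z in (.085,.095): print(z,proj(f,[.5128+.017,.1656,z]),proj(f,[.5128-.017,.1656,z]),proj(f,[.5128,.1656+.017,z]))
save(f,"w7.png",None,1.5)
E
```

```text
27.55 [0.5163 0.1656 0.2468] [ 2.4217 -0.0273  4.7689] [-0.0222 -0.1816  0.0279] yaw -91.18 -1.780122994716543
27.6 [0.516  0.1659 0.2442] [-0.1304 -0.2528 -0.4595] [-0.003  -0.0363 -0.0008] yaw -91.14 -1.777338562103669
0.085 [260.6289 168.4506] [261.1969 198.6892] [245.293  184.0826]
0.095 [260.6141 170.4394] [261.2001 201.5562] [244.7937 186.5328]
```

View pics/w7.png

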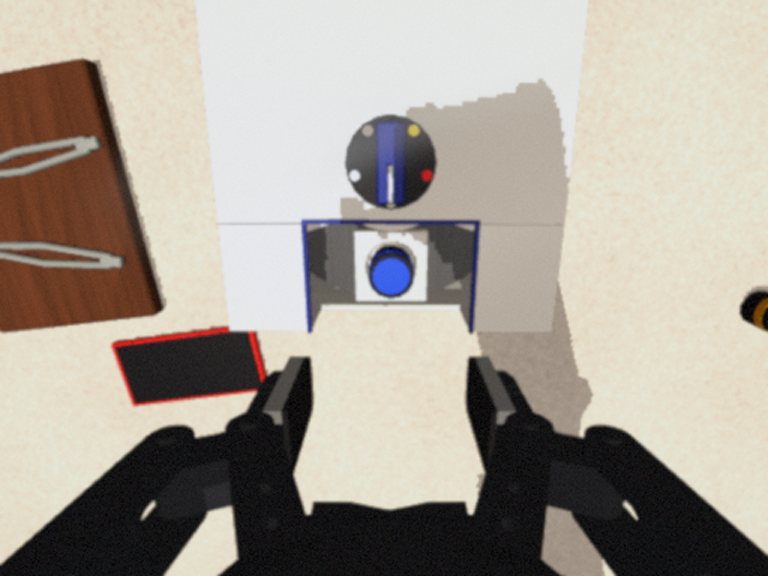

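The picture shows blue seated upright in the socket. Its top spans rows 167–198 in raw pixels, which matches the 85 mm home height, and the knob line points at it. Handing in.

```bash
python3 -c "
from bench import r
print(r.hand_in())"
```

```text
the job is handed in; nothing more can be done
None
```

The blue filter sits fully home in the carousel's empty socket in the loading bay, the knob sprang back to its full height there, and the job was handed in at about 28 s with no verdict returned.

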